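# Hold the all-floors announcement line open

## Robot

A 6-joint arm with a two-finger parallel gripper is mounted at the origin on a cart in front of the work surface, level with it; the furniture and walls round the work are solid. World frame = base frame: x ahead of the robot, y to its left, z up, the work surface at z = 0. Lengths are in m, angles in degrees, forces in N, time in s.
With the tool pointing down it reaches from about 0.3 to 0.75 m from the base axis. Payload 8.5 kg.
Tool frame: the origin (TCP) lies between the finger pads; the fingertips stand 22 mm ahead of it and the grasp point (between the pads) lies 3 mm ahead of it (env.nose_length is the distance from the TCP to the fingertips, in m); z points along the fingers, x is the direction in which the jaws open and shut, and the axes are right-handed (so a half turn about z gives the same grasp; the last joint's range is limited). The gripper opens to 85 mm and grips with 20 to 120 N. Pads are 22 mm wide; open, the fingers measure 114 mm over their backs; the gripper's body (76 mm by 85 mm) begins 54 mm behind the grasp point. The pads swing forward as they close: fully open they stand 13 mm farther back than shut.
Start: joints at [-77.882, 21.807, 74.336, -0, 83.858, -12.336], TCP at [0.228, -0.501, 0.253] pointing down, gripper open.
Joint ranges: [-178.18, 178.18], [-50.72, 133.34], [12.68, 142.11], [-81.47, 261.47], [9.98, 163.14], [-165.26, 165.26]. Speed limits (degrees/s): [136.94, 136.94, 180, 180, 180, 180].

## Interface

Orientations are given as a 3x3 rotation matrix whose columns are the frame's x, y, z axes.
In Python, from rig import env gives the robot as it stands.
- The arm moves only by the tool arm_command, never from a script. Its argument "steps" is a list of rows, each an object with "delta_pos": the shift along the world's x, y, z in mm, a list of three; "dr": the turn, a rotation vector about the world's x, y, z in degrees, a list of three. In form: [{"delta_pos": [dx, dy, dz], "dr": [wx, wy, wz]}, ...]. A call has 1 to 20 rows; each row shifts and turns the commanded pose from where the row before left it; what a row does not reach is not made up. A row lasts 1/10 s, in which the tool goes at most 50 mm and 8.59 degrees, less where a joint would pass 70% of its speed; a pose out of reach is approached as far as the arm can. A call with a gripper value outside its range is refused whole. "grip" is the opening, from 0 (shut) to 1 (fully open), set as the call begins (left out, the last holds). The fingers move at their own pace and stop on an object; "squeeze" is the grip in N (left out, the last holds). Time passes only in rows, so rows that do not move let the fingers close. It gives the time, the measured TCP pose, the force and the opening at its end, in the units of the state.
- env.observe(): the state, without advancing time (a new reading comes with each control period).
- env.get_image(name): name is "side" or "top"; returns the picture (480x640x3 uint8, blue, green, red); there is no depth.
- env.get_calibration(name): a dict with "fx", "fy", "cx", "cy" (pixels), "view" (4x4, takes a point from world to camera coordinates). Camera axes: x right, y up, looking along -z (the intrinsics and any distortion apply to the point x, -y, -z); pixel columns grow to the right and rows downward; lengths in m; the calibration is good to about 2 mm. A picture is of the moment at which its call begins. get_calibration takes no time and is no camera call.
- env.close_job(): hands the job in, once; it reports no verdict.
The state is a dict: "time_s": time; "q": joint angles; "qvel": joint speeds; "joint_efforts": joint torques, N m; "position": TCP position; "tool_rot": TCP orientation; "ft_force": force on the tool from outside, world axes, zero at the start; "wrist_torque": the same for the moment, N m; "grip_width": finger opening in m.
Only numpy, scipy, OpenCV 4.12 (cv2) and the standard library are available. Lean on these libraries where they do the work, as an engineer would, in place of code of your own. Each camera call takes 0.05 s, during which the arm holds its last target. There are 200 camera calls.

## Task

The library is about to close: on the paging console, first slide the volume fader until its line is level with the small marker clip beside its track. Only then turn the spring-return zone dial clockwise past its first two clicks to the third (the three-stroke mark, all floors) and keep holding it there against its spring; finish while still holding the dial, because it springs back if let go. Leave the fader on its mark and the other things on and beside the console where they lie.

Things in the scene. Friction and masses are not known exactly. Their poses are not given: they have to be found in the camera images.
- console: Paging console, black with aluminium panel, 180 (x) x 360 (y) mm, fixed. Origin: centre of its underside on the worktop; x to its back (away from the robot at yaw 0), y left, z up; panel at z = 45 mm. Fader track along x at y = 20 mm; dial axis at x 0, y -105 mm. A gooseneck microphone, 185 mm high, stands at its back left (x 8 to 74, y 138 to 190 mm): keep clear.
- fader_top (a point): Centre of the top of the volume fader's cap, on its white line, 36 mm above the panel. Black cap 26 mm along the track (console x), 18 mm across, its block 10 to 36 mm above the panel on a thin stem. Axes as the console's. Slides along console x with about 2 N friction and stays where it is left.
- volume_fader (a joint): Travel of the fader in m: 0 at the front end of the track, growing toward the console's back (+x), 0.100 at the back end. It starts between 0 and 0.02.
- marker_clip: Small dark steel clip, 12 (x) x 16 (y) x 8 mm, on a rail 28 mm left of the track's centre line, 25 to 85 mm beyond the fader's start toward console +x; a 3 mm blade points at the track. Top 9 mm above the panel; fixed. Origin: centre of its underside, in line with the blade; axes as the console's. Fader and clip are level when their console x is the same.
- dial_grip (a point): Top of the black zone dial on its turning axis, 40 mm above the panel. Round skirt 52 mm across up to 14 mm above the panel; on it a bar grip 14 mm thick, 14 to 40 mm above the panel, reaching 33 mm from the axis to the pointer end (white line), 27 mm to the other. Site x runs along the bar to the pointer and turns with it; at rest it is parallel to console x.
- zone_dial (a joint): Dial angle in rad: 0 at rest, grows clockwise seen from above. Clicks at 0.35 (one stroke), 0.70 (two) and 1.05 (three strokes, all floors); stop at 1.12. A spring drives it back to 0 from everywhere; the clicks do not hold it. Spring about 0.06 N m at rest, 0.14 N m at the third click; the clicks add or take up to 0.035 N m on the way.
- sticky_pad: Yellow note pad, 80 x 80 x 20 mm, loose on the worktop left of the console. Origin: centre of its underside. Bystander.
- clip_tin: Round open tin of paper clips, 72 mm across, 26 mm high, loose on the worktop right of the console. Origin: centre of its underside. Bystander.
- eraser: Eraser with a paper sleeve, 58 x 23 x 13 mm, lying loose on the front left of the console's panel. Origin: centre of its underside. Bystander.

How it is judged (in metres and radians):
On the way, in this order (a step that is already met when the one before it is completed fails the run):
1. the fader's line is level with the marker clip, the dial still at rest (x of fader_top in the frame of marker_clip between -0.005 and 0.005 m and value of joint zone_dial below 0.15 rad), for 0.2 s.
2. the dial is held at its third click (value of joint zone_dial above 0.95 rad), for 0.5 s.
At the end, for the whole second after the job is handed in: The fingers are holding the dial at its third click (joint above 0.95 rad; the click is at 1.05, the stop at 1.12) against its spring through the last second, and the fader's line is within 5 mm of the marker clip along the track (value of joint zone_dial above 0.95 rad and contact force between the fingers and console above 0.5 N and x of fader_top in the frame of marker_clip between -0.005 and 0.005 m); the arm keeps its last pose, push and grip.
It fails at once if the dial is turned past its first click while the fader is more than 6 mm off the marker clip (value of joint zone_dial above 0.45 rad and (x of fader_top in the frame of marker_clip above 0.006 m or x of fader_top in the frame of marker_clip below -0.006 m)).
It fails at once if the note pad, clip tin or eraser is pushed more than 30 mm (distance of any of sticky_pad, clip_tin, eraser from where it was at the start of the episode above 0.03 m).
It also fails if it takes over 46 s, if anything falls off the work surface, if the arm or the gripper's body presses on something with over 40 N, if the wrist force passes 120 N, or if a joint passes its speed limit or range.

## Working session

There is one attempt and no reset: what is moved stays moved. The work goes in short steps, Python scripts to look and compute and a tool call to move; the robot and the scene stay as the last step left them, time stands still between calls to the robot, and variables do not carry over. Pictures are saved under pics/ and viewed, about 8 in all and at most 12, crops included, and the job is handed in when it is done.

Besides the shell and the picture viewer there is one more tool, called as name(argument=value, ...), one argument or row to a line, values as JSON. arm_command: Moves the arm, as the interface text tells. Its arguments: {"type":"object","properties":{"steps":{"type":"array"},"grip":{"type":"number"},"squeeze":{"type":"number"}},"required":["steps"]}

```bash
mkdir -p pics
python3 - <<'E'
from rig import env
import cv2,numpy as np
for n in("top","side"):
    cv2.imwrite(f"pics/{n}0.png",env.get_image(n)); c=env.get_calibration(n); print(n,{k:np.round(v,4).tolist() if not isinstance(v,(str,type(None))) else v for k,v in c.items()})
s=env.observe();print(s)
E
```

```text
top {'fx': 474.4052, 'fy': 474.4052, 'cx': 317.67, 'cy': 249.9241, 'view': [[0.027, -0.9989, -0.0388, 0.0411], [0.9864, 0.0204, 0.1632, -0.5621], [-0.1622, -0.0427, 0.9858, -0.841], [0.0, 0.0, 0.0, 1.0]]}
side {'fx': 465.2364, 'fy': 465.2364, 'cx': 322.3223, 'cy': 244.1186, 'view': [[-0.9966, 0.0789, -0.0225, 0.5471], [-0.052, -0.3953, 0.9171, -0.0222], [0.0635, 0.9152, 0.398, -0.9868], [0.0, 0.0, 0.0, 1.0]]}
{'time_s': 0.1, 'q': array([-7.78837278e+01,  2.18378797e+01,  7.43770007e+01, -2.79964788e-03,
        8.38583356e+01, -1.23368994e+01]), 'qvel': array([ 0.00179449, -0.02846341,  0.00927988, -0.01873223,  0.01118753,
       -0.01554875]), 'joint_efforts': array([ 4.23410616e-03, -4.49221087e+01, -2.31657743e+01, -1.94212107e-04,
        3.70412847e-03,  1.31042304e-05]), 'position': array([ 0.22760204, -0.50045362,  0.25278655]), 'tool_rot': array([[ 4.13953973e-01, -9.10297758e-01, -3.15718419e-04],
       [-9.10296943e-01, -4.13954032e-01,  1.23919676e-03],
       [-1.25873094e-03, -2.25572909e-04, -9.99999182e-01]]), 'ft_force': array([ 0.66002222, -0.36092034, -0.46277642]), 'wrist_torque': array([ 0.03185106,  0.01302278, -0.00650854]), 'grip_width': 0.0858030513130094}
```

View pics/top0.png

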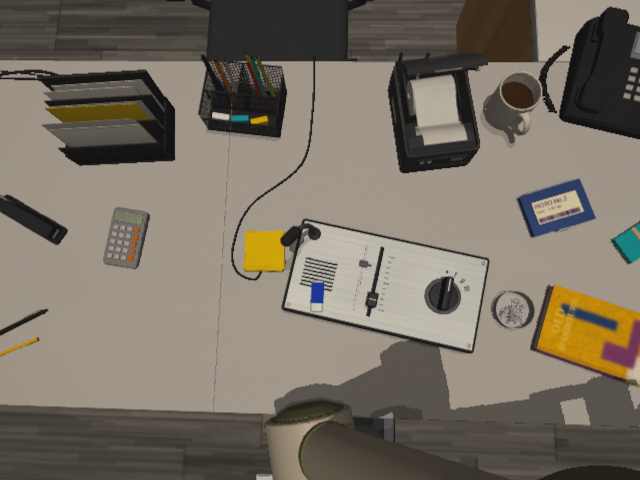

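View pics/side0.png

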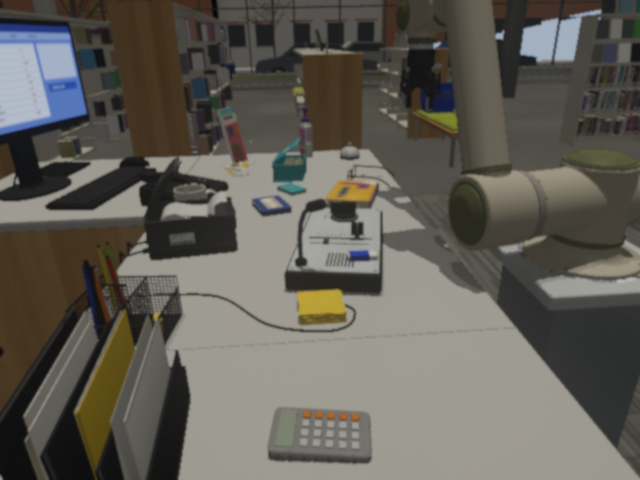

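The top picture shows the console with corners at about (302,220), (488,258), (472,351) and (283,309). The fader is near (372,298), the clip near (364,264) and the dial near (443,293). I'll enlarge it.

Run:
```python
import cv2
a=cv2.imread("pics/top0.png")[210:360,275:495]
a=cv2.resize(a,None,fx=3.6,fy=3.6,interpolation=cv2.INTER_CUBIC)
for i in range(0,220,20):
    cv2.putText(a,str(275+i),(int(i*3.6),8),0,.3,(0,0,255));cv2.line(a,(int(i*3.6),10),(int(i*3.6),16),(0,0,255))
for i in range(0,150,20):
    cv2.putText(a,str(210+i),(0,int(i*3.6)+4),0,.3,(0,0,255));cv2.line(a,(20,int(i*3.6)),(26,int(i*3.6)),(0,0,255))
cv2.imwrite("pics/c1.png",a)
```

```text
(no output)
```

View pics/c1.png

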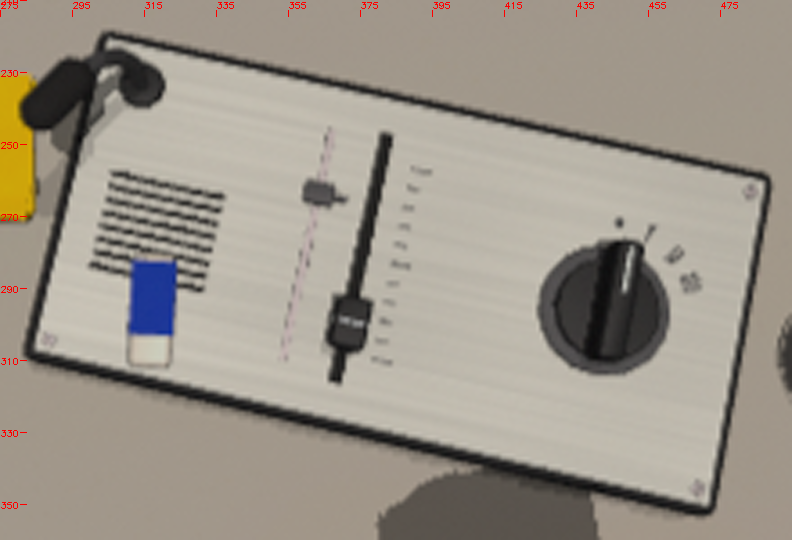

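```bash
cat > h.py <<'E'
import numpy as np
from rig import env
from scipy.optimize import least_squares
def proj(n,P):
    c=env.get_calibration(n);V=np.array(c["view"]);p=np.atleast_2d(P)@V[:3,:3].T+V[:3,3]
    return np.c_[c["cx"]+c["fx"]*p[:,0]/-p[:,2],c["cy"]-c["fy"]*p[:,1]/-p[:,2]]
def ray(n,uv,z):
    c=env.get_calibration(n);V=np.array(c["view"]);R=V[:3,:3];o=-R.T@V[:3,3]
    d=R.T@np.array([(uv[0]-c["cx"])/c["fx"],-(uv[1]-c["cy"])/c["fy"],-1]);return o+d*(z-o[2])/d[2]
def c2w(s,P):
    P=np.atleast_2d(P);c,sn=np.cos(s[2]),np.sin(s[2])
    return np.c_[s[0]+c*P[:,0]-sn*P[:,1],s[1]+sn*P[:,0]+c*P[:,1],P[:,2]]
def w2c(s,p):
    c,sn=np.cos(s[2]),np.sin(s[2]);d=p-np.r_[s[:2],0];return np.r_[c*d[0]+sn*d[1],-sn*d[0]+c*d[1],d[2]]
E
python3 - <<'E'
from h import *
cr=lambda u,v:np.array([275+u/3.6,210+v/3.6])
C=np.array([cr(107,34),cr(768,177),cr(711,510),cr(28,351)])
K=np.array([[.09,.18,.045],[.09,-.18,.045],[-.09,-.18,.045],[-.09,.18,.045]])
f=lambda s:(proj("top",c2w(s,K))-C).ravel()
r=least_squares(f,[.5,-.1,0]);s=r.x
print(s,np.degrees(s[2]),np.round(r.fun,2))
P=lambda n,u,v,z:print(n,np.round(1000*ray("top",cr(u,v),z),1),np.round(1000*w2c(s,ray("top",cr(u,v),z)),1))
P("fader line",351,322,.081);P("clip top",319,193,.054);P("blade",342,199,.05)
P("track back",386,134,.045);P("track front",335,381,.045)
P("pointer end",632,243,.085);P("bar tail",608,358,.085);P("ptr line",628,268,.085)
P("skirt R",669,310,.059);P("skirt L",538,310,.059)
print((proj("top",c2w(s,[[0,-.105,.085],[.033,-.105,.085],[-.027,-.105,.085],[-.04,.02,.081]]))-[275,210])*3.6)
print("cam",ray("top",(0,0),10)*0+(-np.array(env.get_calibration("top")["view"])[:3,:3].T@np.array(env.get_calibration("top")["view"])[:3,3]))
E
```

```text
[ 0.50169449 -0.07264756 -0.19986587] -11.451470805023837 [-2.6  -3.26  3.33 -1.89  2.08  2.79 -3.09  1.63]
fader line [469. -46.  81.] [-37.3  19.7  81. ]
clip top [536.  -31.1  54. ] [25.4 47.5 54. ]
blade [533.7 -43.1  50. ] [25.5 35.3 50. ]
track back [568.9 -65.9  45. ] [64.5 19.9 45. ]
track front [441.2 -40.8  45. ] [-65.6  19.2  45. ]
pointer end [ 510.5 -181.7   85. ] [  30.3 -105.2   85. ]
bar tail [ 454.5 -169.3   85. ] [ -27.1 -104.1   85. ]
ptr line [ 498.2 -179.6   85. ] [  17.8 -105.5   85. ]
skirt R [ 480.2 -205.5   59. ] [   5.4 -134.5   59. ]
skirt L [ 478.7 -140.7   59. ] [ -9.1 -71.3  59. ]
[[620.25027003 303.62823151]
 [632.68460501 237.51129787]
 [609.96519475 358.31693343]
 [349.19090595 327.1832838 ]]
cam [0.41693389 0.01658672 0.92237193]
```

The fit gives yaw −11.45°, with the fader at console x −37.3 and y 19.7 and the clip at x 25.5. The y values of the track and dial match the given numbers. I'll move above the fader with the jaws along the track.

arm_command(
  steps=[
    {"delta_pos": [17.2, 32.5, -7], "dr": [0, 0, 3.87]},
    {"delta_pos": [17.2, 32.5, -7], "dr": [0, 0, 3.87]},
    {"delta_pos": [17.2, 32.5, -7], "dr": [0, 0, 3.87]},
    {"delta_pos": [17.2, 32.5, -7], "dr": [0, 0, 3.87]},
    {"delta_pos": [17.2, 32.5, -7], "dr": [0, 0, 3.87]},
    {"delta_pos": [17.2, 32.5, -7], "dr": [0, 0, 3.87]},
    {"delta_pos": [17.2, 32.5, -7], "dr": [0, 0, 3.87]},
    {"delta_pos": [17.2, 32.5, -7], "dr": [0, 0, 3.87]},
    {"delta_pos": [17.2, 32.5, -7], "dr": [0, 0, 3.87]},
    {"delta_pos": [17.2, 32.5, -7], "dr": [0, 0, 3.87]},
    {"delta_pos": [17.2, 32.5, -7], "dr": [0, 0, 3.87]},
    {"delta_pos": [17.2, 32.5, -7], "dr": [0, 0, 3.87]},
    {"delta_pos": [17.2, 32.5, -7], "dr": [0, 0, 3.87]},
    {"delta_pos": [17.2, 32.5, -7], "dr": [0, 0, 3.87]},
    {"delta_pos": [0, 0, 0], "dr": [0, 0, 0]},
    {"delta_pos": [0, 0, 0], "dr": [0, 0, 0]},
  ],
  grip=1,
)

```text
time_s: 1.7
position: [0.4684, -0.0452, 0.155]
tool_rot: [[0.981, -0.196, -0.001], [-0.196, -0.981, 0.0], [-0.001, 0.0, -1.0]]
ft_force: [0.0, 0.3, 0.1]
grip_width: 0.0852
```

arm_command(
  steps=[
    {"delta_pos": [0.6, -0.8, -15], "dr": [0, 0, -0.15]},
    {"delta_pos": [0, 0, -15], "dr": [0, 0, 0]},
    {"delta_pos": [0, 0, -15], "dr": [0, 0, 0]},
    {"delta_pos": [0, 0, -15], "dr": [0, 0, 0]},
    {"delta_pos": [0, 0, -13], "dr": [0, 0, 0]},
    {"delta_pos": [0, 0, 0], "dr": [0, 0, 0]},
    {"delta_pos": [0, 0, 0], "dr": [0, 0, 0]},
  ],
)

```text
time_s: 2.4
position: [0.469, -0.0473, 0.0827]
tool_rot: [[0.98, -0.201, 0.0], [-0.201, -0.98, -0.0], [0.0, 0.0, -1.0]]
ft_force: [0.7, 0.2, 0.1]
grip_width: 0.0854
```

arm_command(
  steps=[
    {"delta_pos": [0, 0, 0], "dr": [0, 0, 0]},
    {"delta_pos": [0, 0, 0], "dr": [0, 0, 0]},
    {"delta_pos": [0, 0, 0], "dr": [0, 0, 0]},
    {"delta_pos": [0, 0, 0], "dr": [0, 0, 0]},
    {"delta_pos": [0, 0, 0], "dr": [0, 0, 0]},
    {"delta_pos": [0, 0, 0], "dr": [0, 0, 0]},
    {"delta_pos": [0, 0, 0], "dr": [0, 0, 0]},
    {"delta_pos": [0, 0, 0], "dr": [0, 0, 0]},
    {"delta_pos": [0, 0, 0], "dr": [0, 0, 0]},
    {"delta_pos": [0, 0, 0], "dr": [0, 0, 0]},
  ],
  grip=0,
  squeeze=20,
)

```text
time_s: 3.4
position: [0.4692, -0.0465, 0.0826]
tool_rot: [[0.98, -0.2, 0.0], [-0.2, -0.98, -0.0], [0.001, 0.0, -1.0]]
ft_force: [-1.3, 0.2, 5.1]
grip_width: 0.0256
```

arm_command(
  steps=[
    {"delta_pos": [6.2, -1.25, 0], "dr": [0, 0, 0]},
    {"delta_pos": [6.2, -1.25, 0], "dr": [0, 0, 0]},
    {"delta_pos": [6.2, -1.25, 0], "dr": [0, 0, 0]},
    {"delta_pos": [6.2, -1.25, 0], "dr": [0, 0, 0]},
    {"delta_pos": [6.2, -1.25, 0], "dr": [0, 0, 0]},
    {"delta_pos": [6.2, -1.25, 0], "dr": [0, 0, 0]},
    {"delta_pos": [6.2, -1.25, 0], "dr": [0, 0, 0]},
    {"delta_pos": [6.2, -1.25, 0], "dr": [0, 0, 0]},
    {"delta_pos": [6.2, -1.25, 0], "dr": [0, 0, 0]},
    {"delta_pos": [5.6, -1.15, 0], "dr": [0, 0, 0]},
    {"delta_pos": [0, 0, 0], "dr": [0, 0, 0]},
    {"delta_pos": [0, 0, 0], "dr": [0, 0, 0]},
  ],
)

```text
time_s: 4.6
position: [0.5312, -0.059, 0.0827]
tool_rot: [[0.98, -0.2, 0.002], [-0.2, -0.98, -0.001], [0.002, 0.0, -1.0]]
ft_force: [1.1, -0.4, 4.1]
grip_width: 0.0256
```

arm_command(
  steps=[
    {"delta_pos": [0, 0, 0], "dr": [0, 0, 0]},
    {"delta_pos": [0, 0, 0], "dr": [0, 0, 0]},
    {"delta_pos": [0, 0, 0], "dr": [0, 0, 0]},
    {"delta_pos": [0, 0, 0], "dr": [0, 0, 0]},
    {"delta_pos": [0, 0, 0], "dr": [0, 0, 0]},
    {"delta_pos": [0, 0, 0], "dr": [0, 0, 0]},
    {"delta_pos": [0, 0, 20], "dr": [0, 0, 0]},
    {"delta_pos": [0, 0, 25], "dr": [0, 0, 0]},
    {"delta_pos": [0, 0, 25], "dr": [0, 0, 0]},
    {"delta_pos": [0, -30, 0], "dr": [0, 0, 0]},
    {"delta_pos": [0, -30, 0], "dr": [0, 0, 0]},
    {"delta_pos": [0, -30, 0], "dr": [0, 0, 0]},
    {"delta_pos": [0, -30, 0], "dr": [0, 0, 0]},
    {"delta_pos": [0, 0, 0], "dr": [0, 0, 0]},
  ],
  grip=1,
)

```text
time_s: 6.0
position: [0.5304, -0.1819, 0.1522]
tool_rot: [[0.979, -0.203, 0.0], [-0.203, -0.979, -0.001], [0.001, 0.001, -1.0]]
ft_force: [-0.3, 1.0, -0.2]
grip_width: 0.0856
```

Run:
```python
from rig import env
import cv2
for n in("top","side"): cv2.imwrite(f"pics/{n}1.png",env.get_image(n))
a=cv2.imread("pics/top1.png")[210:360,275:495]
a=cv2.resize(a,None,fx=3.6,fy=3.6,interpolation=cv2.INTER_CUBIC)
cv2.imwrite("pics/c2.png",a); print(env.observe()["position"])
```

```text
[ 0.53025088 -0.17891007  0.15210299]
```

View pics/c2.png

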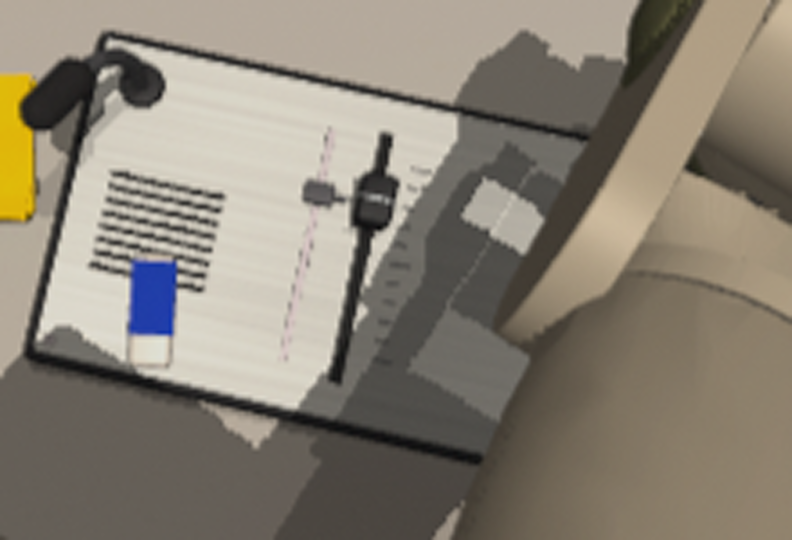

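The fader line is at crop (378,200) and the clip at (319,193), with the blade line at (350,198). I'll compute the offset and the offset of the dial.

Run:
```python
from h import *
s=np.array([0.50169,-0.07265,-0.19987])
cr=lambda u,v:np.array([275+u/3.6,210+v/3.6])
for n,u,v,z in(("f",378,200,.081),("clip",319,193,.054),("blade",345,198,.051)):print(n,np.round(1000*w2c(s,ray("top",cr(u,v),z)),1))
print(w2c(s,np.array([.5312,-.059,.081])),c2w(s,[[0.001,-.105,.085]]))
import cv2
a=cv2.imread("pics/top1.png")[250:278,350:392];cv2.imwrite("pics/c3.png",cv2.resize(a,None,fx=14,fy=14,interpolation=cv2.INTER_CUBIC))
```

```text
f [24.5 19.1 81. ]
clip [25.4 47.5 54. ]
blade [26.2 33.9 51. ]
[0.02621243 0.01923723 0.081     ] [[ 0.48182319 -0.17575824  0.085     ]]
```

View pics/c3.png

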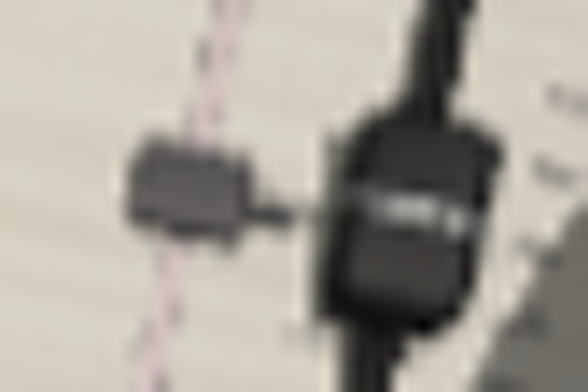

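The fader is within about 1 mm of the clip. Next I go over the dial with the jaws turned across the bar.

arm_command(
  steps=[
    {"delta_pos": [-4.5, 0.3, 0], "dr": [0, 0, 8.2]},
    {"delta_pos": [-4.5, 0.3, 0], "dr": [0, 0, 8.2]},
    {"delta_pos": [-4.5, 0.3, 0], "dr": [0, 0, 8.2]},
    {"delta_pos": [-4.5, 0.3, 0], "dr": [0, 0, 8.2]},
    {"delta_pos": [-4.5, 0.3, 0], "dr": [0, 0, 8.2]},
    {"delta_pos": [-4.5, 0.3, 0], "dr": [0, 0, 8.2]},
    {"delta_pos": [-4.5, 0.3, 0], "dr": [0, 0, 8.2]},
    {"delta_pos": [-4.5, 0.3, 0], "dr": [0, 0, 8.2]},
    {"delta_pos": [-4.5, 0.3, 0], "dr": [0, 0, 8.2]},
    {"delta_pos": [-4.5, 0.3, 0], "dr": [0, 0, 8.2]},
    {"delta_pos": [-4.5, 0.3, 0], "dr": [0, 0, 8.2]},
    {"delta_pos": [0, 0, 0], "dr": [0, 0, 0]},
    {"delta_pos": [0, 0, 0], "dr": [0, 0, 0]},
    {"delta_pos": [0, 0, 0], "dr": [0, 0, 0]},
  ],
)

```text
time_s: 7.5
position: [0.4812, -0.1751, 0.1524]
tool_rot: [[0.198, 0.98, 0.0], [0.98, -0.198, -0.0], [0.0, 0.0, -1.0]]
ft_force: [0.2, -0.1, 0.3]
grip_width: 0.0852
```

arm_command(
  steps=[
    {"delta_pos": [-0.4, -0.5, -17], "dr": [0, 0, 0]},
    {"delta_pos": [0, 0, -17], "dr": [0, 0, 0]},
    {"delta_pos": [0, 0, -17], "dr": [0, 0, 0]},
    {"delta_pos": [0, 0, -16], "dr": [0, 0, 0]},
    {"delta_pos": [0, 0, 0], "dr": [0, 0, 0]},
    {"delta_pos": [0, 0, 0], "dr": [0, 0, 0]},
  ],
)

```text
time_s: 8.1
position: [0.4808, -0.176, 0.0856]
tool_rot: [[0.197, 0.98, 0.0], [0.98, -0.197, -0.0], [-0.0, 0.0, -1.0]]
ft_force: [1.4, 0.9, -0.0]
grip_width: 0.0854
```

arm_command(
  steps=[
    {"delta_pos": [0, 0, 0], "dr": [0, 0, 0]},
    {"delta_pos": [0, 0, 0], "dr": [0, 0, 0]},
    {"delta_pos": [0, 0, 0], "dr": [0, 0, 0]},
    {"delta_pos": [0, 0, 0], "dr": [0, 0, 0]},
    {"delta_pos": [0, 0, 0], "dr": [0, 0, 0]},
    {"delta_pos": [0, 0, 0], "dr": [0, 0, 0]},
    {"delta_pos": [0, 0, 0], "dr": [0, 0, 0]},
    {"delta_pos": [0, 0, 0], "dr": [0, 0, 0]},
    {"delta_pos": [0, 0, 0], "dr": [0, 0, 0]},
    {"delta_pos": [0, 0, 0], "dr": [0, 0, 0]},
  ],
  grip=0,
  squeeze=40,
)

```text
time_s: 9.1
position: [0.4806, -0.1759, 0.0856]
tool_rot: [[0.196, 0.981, 0.0], [0.981, -0.196, 0.0], [0.0, 0.0, -1.0]]
ft_force: [-1.4, 2.9, 5.9]
grip_width: 0.0129
```

arm_command(
  steps=[
    {"delta_pos": [0, 0, 0], "dr": [0, 0, -4]},
    {"delta_pos": [0, 0, 0], "dr": [0, 0, -4]},
    {"delta_pos": [0, 0, 0], "dr": [0, 0, -4]},
    {"delta_pos": [0, 0, 0], "dr": [0, 0, -4]},
    {"delta_pos": [0, 0, 0], "dr": [0, 0, -4]},
    {"delta_pos": [0, 0, 0], "dr": [0, 0, -4]},
    {"delta_pos": [0, 0, 0], "dr": [0, 0, -4]},
    {"delta_pos": [0, 0, 0], "dr": [0, 0, -4]},
    {"delta_pos": [0, 0, 0], "dr": [0, 0, -4]},
    {"delta_pos": [0, 0, 0], "dr": [0, 0, -4]},
    {"delta_pos": [0, 0, 0], "dr": [0, 0, -4]},
    {"delta_pos": [0, 0, 0], "dr": [0, 0, -4]},
    {"delta_pos": [0, 0, 0], "dr": [0, 0, -4]},
    {"delta_pos": [0, 0, 0], "dr": [0, 0, -4]},
    {"delta_pos": [0, 0, 0], "dr": [0, 0, -4]},
    {"delta_pos": [0, 0, 0], "dr": [0, 0, 0]},
    {"delta_pos": [0, 0, 0], "dr": [0, 0, 0]},
  ],
)

```text
time_s: 10.8
position: [0.4807, -0.1757, 0.0856]
tool_rot: [[0.947, 0.321, 0.001], [0.321, -0.947, 0.0], [0.001, -0.0, -1.0]]
ft_force: [0.1, 3.4, 6.4]
grip_width: 0.0131
```

Run:
```python
from rig import env
import cv2,numpy as np
a=env.get_image("top")[210:360,275:495]
cv2.imwrite("pics/c4.png",cv2.resize(a,None,fx=3.6,fy=3.6,interpolation=cv2.INTER_CUBIC))
b=env.get_image("side")[180:300,270:410]
cv2.imwrite("pics/s4.png",cv2.resize(b,None,fx=5,fy=5,interpolation=cv2.INTER_CUBIC))
s=env.observe();print(s["time_s"],s["position"],s["wrist_torque"],s["ft_force"],s["grip_width"],np.degrees(np.arctan2(*s["tool_rot"][[1,0],0])))
```

```text
10.9 [ 0.48074113 -0.17574494  0.08563921] [ 0.59445784 -0.05408288  0.13343231] [0.69420739 3.85030893 6.23929596] 0.013606108150146118 18.704880080314148
```

View pics/c4.png

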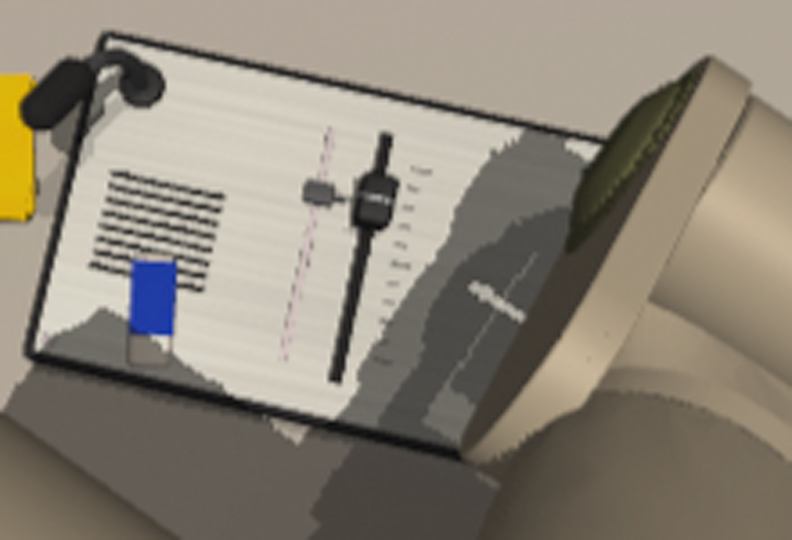

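View pics/s4.png

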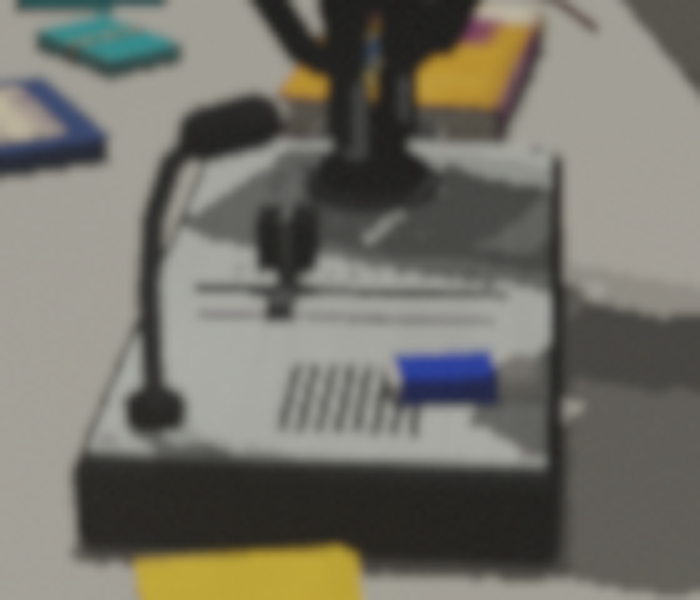

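The fader is still level with the blade. The gripper has turned 59.9° and the wrist torque is 0.133 N m, which fits the third-click spring. I'll add 2.5° for margin and let it settle.

arm_command(
  steps=[
    {"delta_pos": [0, 0, 0], "dr": [0, 0, -1.3]},
    {"delta_pos": [0, 0, 0], "dr": [0, 0, -1.2]},
    {"delta_pos": [0, 0, 0], "dr": [0, 0, 0]},
    {"delta_pos": [0, 0, 0], "dr": [0, 0, 0]},
    {"delta_pos": [0, 0, 0], "dr": [0, 0, 0]},
    {"delta_pos": [0, 0, 0], "dr": [0, 0, 0]},
    {"delta_pos": [0, 0, 0], "dr": [0, 0, 0]},
    {"delta_pos": [0, 0, 0], "dr": [0, 0, 0]},
    {"delta_pos": [0, 0, 0], "dr": [0, 0, 0]},
    {"delta_pos": [0, 0, 0], "dr": [0, 0, 0]},
  ],
  squeeze=50,
)

```text
time_s: 11.9
position: [0.4808, -0.1757, 0.0856]
tool_rot: [[0.96, 0.279, 0.001], [0.279, -0.96, 0.0], [0.001, -0.0, -1.0]]
ft_force: [-0.5, 4.6, 5.2]
grip_width: 0.0129
```

Run:
```python
from rig import env
import numpy as np
for i in range(3):
    env.get_image("top")
    s=env.observe();print(s["time_s"],s["position"],s["wrist_torque"],s["ft_force"],s["grip_width"],np.degrees(np.arctan2(*s["tool_rot"][[1,0],0])))
```

```text
11.95 [ 0.48074213 -0.17575231  0.08564985] [ 0.57186502 -0.03337617  0.16522605] [0.64676048 4.1538864  5.42170861] 0.012687538091649875 16.208430394114277
12.0 [ 0.48074384 -0.17572893  0.08563458] [0.65673506 0.00446845 0.16752601] [0.82474382 3.9328447  5.77815549] 0.013006806430488327 16.21088923858547
12.05 [ 0.48076536 -0.1757578   0.08568404] [ 0.6761051  -0.0229892   0.18584429] [0.52666713 3.07129119 5.86051483] 0.01288761145286621 16.212045436361443
```

```bash
python3 -c "
from rig import env
print(env.close_job())"
```

```text
the job is handed in; nothing more can be done
None
```

I slid the fader level with the marker clip, then turned the zone dial clockwise to its third click. I handed the job in at about 12 s with the fingers still holding the dial at a 50 N squeeze.

- **Fader:** the close-up put its line at console x of about 25 mm and the clip and blade at 25.5 to 26 mm, so it is about 1 mm off against the 5 mm allowed. It still looked level after I had turned the dial.
- **Dial:** the gripper turned 62.3° (about 1.09 rad). The wrist torque of about 0.17 N m fits the spring plus the click resistance. The arm hid the dial from the top camera, so its angle comes from the gripper's turn and torque, not from a picture of the pointer.
- **Other objects:** the eraser, microphone and note pad looked unmoved in the pictures. The clip tin was out of view in the later pictures, but the arm's path stayed well clear of it.
- **One mismatch:** my console fit missed the corners by about 3 pixels, which suggests the visible panel edge is slightly smaller than the stated size. The track, dial and clip positions agreed with the given numbers to within 1 to 3 mm. The dark disc at the dial's base measured about 65 mm across against the 52 mm given for the skirt; I did not resolve that.

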